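# Scoop the last wooden ball out of the canister

### The job

Pull the scoop straight forward out of its spring clip, away from the stand's upright, angle it into the grey canister, get the wooden ball into its bowl and right it to carry the ball out through the mouth. Tip the ball into the white dish from close above it, then stand the scoop upright on its flat bottom on a free patch of the worktop. Do not touch the ball with the fingers, and leave the miniature table, the miniature chair and the printed gear where they are.

Things in the scene. Friction and masses are not known exactly. Their poses are not given: they have to be found in the camera images.
- scoop: Aluminium scoop, 120 g, with a long straight handle. Origin: on the handle's axis at its foot, at the bowl's back; z up the handle, -x the way the bowl points. With the handle upright the bowl's floor slopes 10 degrees down to its lip. It stands stably on its flat bottom, the handle then leaning back (to +x) 10 degrees. At the start it is upright in the clip, axes parallel to the stand's.
- scoop_grip (a point): Centre of the square wooden grip (16 x 16 mm, 52 mm long), 125 mm up the handle's axis (scoop frame 0, 0, 125 mm). Below it the handle is a round bar 14 mm thick.
- scoop_heel (a point): Middle of the back lower edge of the bowl's underside (scoop frame +7.4, 0, -19.0 mm). The bowl's back wall is 24 mm high and 2.5 mm thick, behind this edge; inside, the back slopes at 45 degrees, meeting the floor 22 mm ahead of it.
- scoop_lip (a point): Middle of the open front edge of the bowl's underside (scoop frame -51.7, 0, -29.4 mm). The bowl's floor from heel to lip is flat, 60 mm long, 42 mm wide outside, 2 mm thick; its 2.5 mm side walls fall from 24 mm high at the back to 6 mm near the lip.
- scoop_neck (a point): Point on the handle's axis 55 mm up, the part that sits in the clip at the start.
- stand: Fixed wooden scoop stand: base 112 x 72 x 8 mm, upright 32 mm wide and 120 mm high behind the handle (front face at x = +23 mm). Origin on the underside, right below the clipped handle's axis; the clip opens to its -x (roughly to the robot's left). The bowl rests on a ramp that falls away to -x, so the scoop comes out straight and level along -x.
- clip (a point): Centre of the sprung steel C-clip, 101 mm above the worktop, where the handle's axis lies while clipped. Two jaws 16 mm high; a level pull of about 5 to 15 N along the stand's -x, some 25 mm, snaps the bar out. It does not come out upwards.
- canister: Fixed grey metal canister 128 x 64 mm, 102 mm high. Origin under its centre, -x its front (roughly to the robot's left). Inside: x from -59 to +59 mm, y from -27 to +27 mm. From the back wall (x = +59, floor z = 29.6 mm) the floor slopes 15 degrees down to its lowest line (x = -29, z = 6 mm), then rises at 45 degrees to x = -59, z = 36 mm.
- canister_mouth (a point): Centre of the open mouth at the rim (canister frame +20, 0, 102 mm). Mouth: x from -19 to +59 mm, y from -27 to +27 mm; a 4 mm top covers the rest (x below -19 mm).
- canister_low (a point): Middle of the lowest line of the inner floor (canister frame -29, 0, 6 mm). A level scoop cannot get its lip under the ball; with the lip tipped down about 40 degrees it fits in behind the ball. Slide the lip along the floor and up the front slope while flattening the bowl: the ball rolls up ahead, stops at the front wall and the lip passes under it (bowl level, lip near x = -48, z = 26 mm).
- ball: Wooden ball, 30 mm across, 15 g; origin at its centre. It lies in the lowest part of the canister, half under the covered front (centre at canister x = -24.5, z = 23 mm, y within 12 mm of the middle), and rolls back there by itself.
- dish: White ceramic bowl, loose, 104 mm across its rim and 36 mm high. Origin: centre of its underside.
- gear: Printed spur gear lying flat, 38 mm across, 13 mm high; a bystander. Origin: centre of its underside.
- small_table: Round miniature table 66 mm across, 48 mm high; a bystander. Origin: centre of its underside.
- chair: Miniature wooden chair 35 x 34 mm, 68 mm high; a bystander. Origin: centre of its underside.

How it is judged:
By the outcome, as a careful person would: the job done as asked, in the order asked, and still so for the second after the job is handed in, with the robot touching nothing.
It also fails if it takes over 64 s, if anything falls off the work surface, if the arm or the gripper's body presses on something with over 40 N, if the wrist force passes 120 N, or if a joint passes its speed limit or range.

### The arm

A 7-joint arm with a two-finger parallel gripper is mounted at the origin on a cart in front of the work surface, level with it; the furniture and walls round the work are solid. World frame = base frame: x ahead of the robot, y to its left, z up, the work surface at z = 0. Lengths are in m, angles in rad, forces in N, time in s.
With the tool pointing down it reaches from about 0.425 to 0.925 m from the base axis. Payload 6.8 kg.
Tool frame: the origin (TCP) lies at the very end of the fingers, on their centre line; the grasp point (between the pads) lies 19 mm behind it; z points along the fingers, y is the line along which they close (so a half turn about z gives the same grasp; the last joint's range is limited). The gripper opens to 85 mm and grips with 20 to 120 N. Pads are 22 mm wide; open, the fingers measure 114 mm over their backs; the gripper's body (76 mm by 85 mm) begins 54 mm behind the grasp point. The pads swing forward as they close: fully open they stand 13 mm farther back than shut.
Start: joints at [-1.228, 0.477, 0.022, 1.555, -0.011, 1.109, -0.083], TCP at [0.294, 0.608, 0.231] pointing down, gripper open.
Joint ranges: [-2.96, 2.96], [-0.34, 2.1], [-1.41, 1.46], [0.24, 2.44], [-1.37, 4.51], [0.17, 1.92], [-2.96, 2.96]. Speed limits (rad/s): [2.39, 2.39, 3.14, 3.14, 3.14, 3.14, 3.14].

### API

Orientations are given as a unit quaternion [w, x, y, z].
In Python, from station import bot, optics gives the robot as it stands (bot), with the cameras (optics).
- The arm moves only by the tool nudge_tcp, called as a command line: name --argument value ..., lists and objects as JSON in quotes. Schema: {"type":"object","properties":{"deltas":{"type":"object","properties":{"steps":{"type":"array","items":{"type":"array","items":{"type":"number"},"minItems":5,"maxItems":5},"minItems":1,"maxItems":20}},"additionalProperties":false,"required":["steps"]},"clamp_n":{"type":"number"},"only":{"type":"string"},"quiet":{"type":"boolean"},"lines":{"type":"string"}},"required":["deltas"],"additionalProperties":false}. deltas is an object whose key "steps" holds a list of rows, 1 to 20 of them, each of 5 numbers: dx, dy, dz in shares of the most that a row can go, 1 being 50 mm, then a turn about the tool's z in normalised numbers (1 is pi/2 rad), then the opening from 0.0 (shut) to 1.0 (fully open); each row shifts and turns the commanded pose from where the row before left it, along the tool's axes as they then stand; what a row does not reach is not made up. A row lasts 1/10 s, in which the tool goes at most 0.05 m and 0.15 rad, less where a joint would pass 70% of its speed; a pose out of reach is approached as far as the arm can. The fingers move at their own pace and stop on an object; clamp_n is the grip in N (left out, the last holds). Time passes only in rows, so rows that do not move let the fingers close. The tool returns the time, the measured TCP pose, the force, the opening and the grip force at its end. only (a regular expression) keeps the lines of the reply that match it, lines (a string "A,B") keeps lines A to B, and quiet returns only ok. A shift or turn number past 1, either way, is cut back to 1. Input that does not fit is refused with a message, and nothing moves.
- bot.get_obs(): the state, without advancing time (a new reading comes with each control period).
- optics.read_camera(name): name is "side" or "top"; returns the picture (400x640x3 uint8, blue, green, red); there is no depth.
- optics.camera_info(name): a dict with "vertical_fov" (degrees; the focal length in pixels is half the picture's height over the tangent of half this angle, whatever the lens; pixels are square), "cx", "cy" (the principal point, pixels), "view" (4x4, takes a point from world to camera coordinates). Camera axes: x right, y up, looking along -z (the intrinsics and any distortion apply to the point x, -y, -z); pixel columns grow to the right and rows downward; lengths in m; the calibration is good to about 2 mm. A picture is of the moment at which its call begins. camera_info takes no time and is no camera call.
- bot.hand_in(): hands the job in; it is judged then, once.
The state is a dict: "t": time; "q": joint angles; "joint_vel": joint speeds; "joint_torque": joint torques, N m; "eef_pos": TCP position; "tool_rot": TCP orientation; "contact_force": force on the tool from outside, world axes, zero at the start; "torque": the same for the moment, N m; "gripper_width": opening from 0.0 (shut) to 1.0 (fully open); "grasp_force": force on a finger pad.
Only numpy, scipy, OpenCV 4.12 (cv2) and the standard library are available. Lean on these libraries where they do the work, as an engineer would, in place of code of your own. Each camera call takes 0.05 s, during which the arm holds its last target. There are 200 camera calls.

## Working session

There is one attempt and no reset: what is moved stays moved. The work goes in short steps, Python scripts to look and compute and a tool call to move; the robot and the scene stay as the last step left them, time stands still between calls to the robot, and variables do not carry over. Pictures are saved under pics/ and viewed, at most 10 in all, crops included, and the job is handed in when it is done.

```bash
ls; mkdir -p pics
```

Run:
```python
from station import bot, optics
import cv2
for n in("side","top"):
    cv2.imwrite(f"pics/{n}0.png",optics.read_camera(n)); print(n,optics.camera_info(n))
print(bot.get_obs())
```

```text
pics
station.py
side {'vertical_fov': 49.52181943776889, 'cx': 323.5755743120966, 'cy': 199.47907161856338, 'view': array([[ 0.93547759, -0.35274355,  0.02129948, -0.57790959],
       [ 0.16097758,  0.47901834,  0.8629181 , -0.09386098],
       [-0.31459164, -0.80381181,  0.50489472, -0.90667816],
       [ 0.        ,  0.        ,  0.        ,  1.        ]])}
top {'vertical_fov': 42.80844395361343, 'cx': 317.4026695597838, 'cy': 200.81763802393002, 'view': array([[ 0.05188683, -0.99864022, -0.00504592, -0.23608288],
       [ 0.97618327,  0.04965293,  0.21118903, -0.54070441],
       [-0.21065132, -0.01588367,  0.97743221, -0.93282349],
       [ 0.        ,  0.        ,  0.        ,  1.        ]])}
{'t': 0.1, 'q': array([-1.22810564,  0.47777115,  0.02233111,  1.55635478, -0.01149723,
        1.10929943, -0.08307693]), 'joint_vel': array([ 0.00126076, -0.00216927,  0.00244586, -0.00092914, -0.00057259,
       -0.00271776, -0.00078247]), 'joint_torque': array([ 3.76992597e-03, -5.97756314e+01,  1.61343914e+00, -2.81951040e+01,
        1.28376242e-02,  4.95853266e-03, -1.16996000e-05]), 'eef_pos': array([0.2938519 , 0.60708153, 0.23038577]), 'tool_rot': array([-1.30013947e-04,  2.23465044e-01,  9.74711571e-01, -8.42361615e-04]), 'contact_force': array([ 0.09247514, -0.55062276,  0.24131562]), 'torque': array([ 0.02127385,  0.01307942, -0.02472275]), 'grasp_force': 0.0, 'gripper_width': 0.9977722495042758}
```

View pics/side0.png

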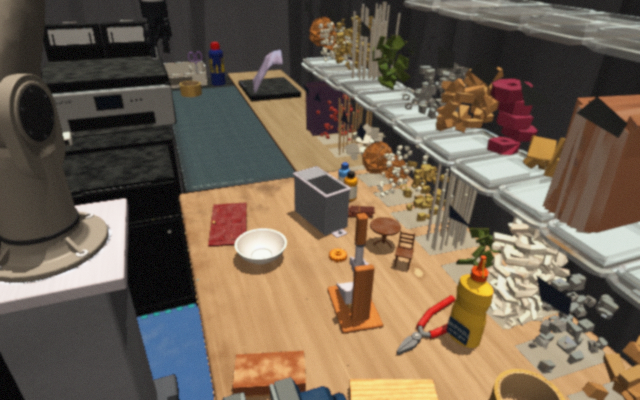

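View pics/top0.png

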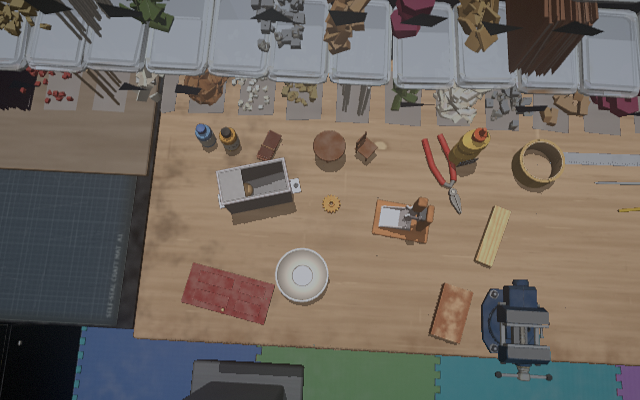

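The side view shows the stand at (355,300), canister at (322,200), dish at (260,250), gear at (339,254), table at (385,230) and chair at (403,248). In the top view the stand is at (403,220), canister (255,187), dish (302,275), gear (331,204), table (329,147) and chair (367,150). I'll enlarge both.

Run:
```python
import cv2
a=cv2.imread("pics/top0.png")[125:315,170:450]; b=cv2.imread("pics/side0.png")[160:340,200:430]
cv2.imwrite("pics/topz.png",cv2.resize(a,None,fx=2.8,fy=2.8,interpolation=cv2.INTER_CUBIC))
cv2.imwrite("pics/sidez.png",cv2.resize(b,None,fx=3.3,fy=3.3,interpolation=cv2.INTER_CUBIC))
```

```text
(no output)
```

View pics/topz.png

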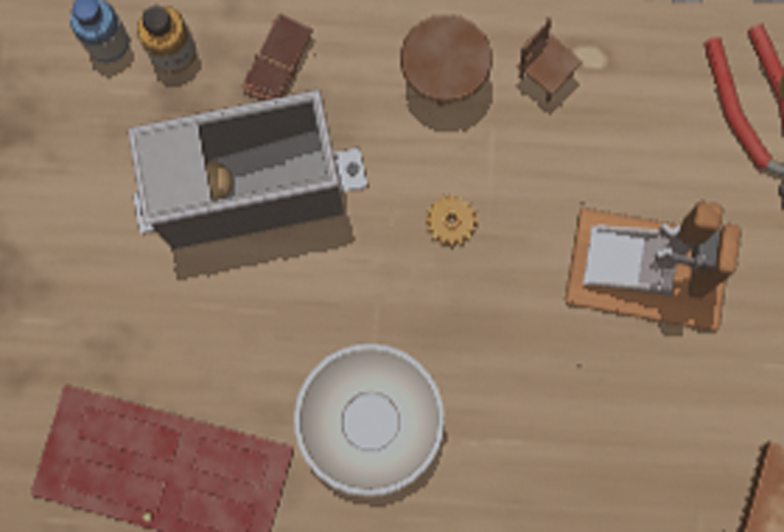

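View pics/sidez.png

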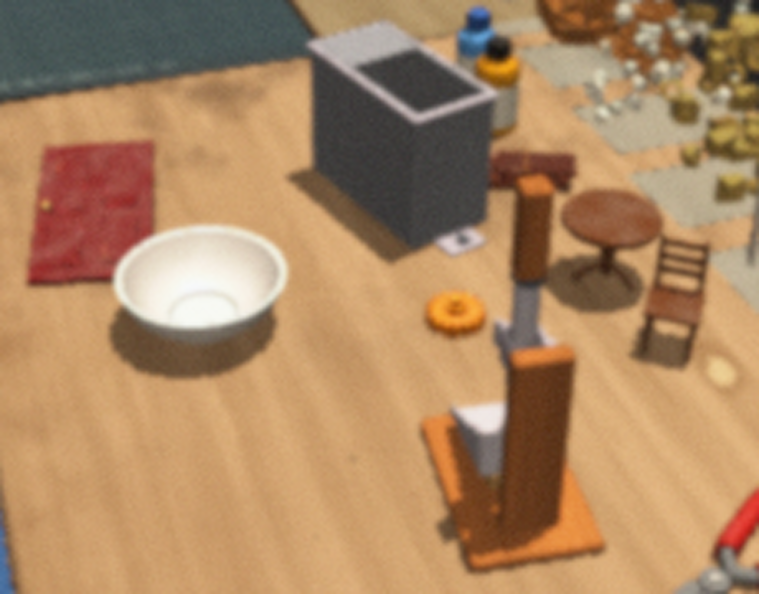

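The top crop shows canister rim corners near (130,128), (319,92), (337,188) and (150,222), with the ball at (219,181). Stand base corners are at (582,207), (567,303) and (717,330), and the grip top is at (708,212). Next I'll measure these.

Create h.py:
```python
import numpy as np, cv2
from station import bot, optics
def cam(n):
    c=optics.camera_info(n); f=200/np.tan(np.radians(c["vertical_fov"]/2)); return c,f
def ray(n,p):
    c,f=cam(n); V=c["view"]; R=V[:3,:3]; o=-R.T@V[:3,3]
    d=R.T@np.array([(p[0]-c["cx"])/f,-(p[1]-c["cy"])/f,-1]); return o,d
def onz(n,p,z):
    o,d=ray(n,p); return o+d*(z-o[2])/d[2]
def tri(p,q):
    o,d=ray("top",p); a,b=ray("side",q)
    s=np.linalg.lstsq(np.c_[d,-b],a-o,rcond=None)[0]; u=o+d*s[0]; v=a+b*s[1]; return (u+v)/2,np.linalg.norm(u-v)
def proj(n,X):
    c,f=cam(n); x=c["view"][:3,:3]@np.asarray(X)+c["view"][:3,3]
    return np.array([c["cx"]-f*x[0]/x[2],c["cy"]+f*x[1]/x[2]])
```

Run:
```python
from h import *
np.set_printoptions(precision=4,suppress=True)
T=lambda x,y:(170+(x+.5)/2.8-.5,125+(y+.5)/2.8-.5); S=lambda x,y:(200+(x+.5)/3.3-.5,160+(y+.5)/3.3-.5)
print("can rim")
C=[onz("top",T(*p),.102) for p in[(130,128),(319,92),(338,188),(150,221)]]
Cs=[onz("side",S(*p),.102) for p in[(309,44),(385,22),(495,94),(416,122)]]
for c in C+Cs:print(c)
for Q in(C,Cs):print("mean",np.mean(Q,0))
print("stand base")
for p in[(582,207),(567,304),(718,330)]:print(onz("top",T(*p),.008))
for p in[(422,422),(472,568),(604,546)]:print(onz("side",S(*p),.008))
print("grip top",onz("top",T(708,211),.197),onz("side",S(534,184),.197),tri(T(708,211),S(534,184)))
print("upright top",tri(T(733,236),S(541,356)))
# colour masks
t=cv2.imread("pics/top0.png");hsv=cv2.cvtColor(t,cv2.COLOR_BGR2HSV)
def blob(m,x0,x1,y0,y1):
    k=np.zeros_like(m);k[y0:y1,x0:x1]=m[y0:y1,x0:x1]
    n,l,s,c=cv2.connectedComponentsWithStats(k);i=1+np.argmax(s[1:,4]);return s[i],c[i],l==i
m=((hsv[...,1]<60)&(hsv[...,2]>120)).astype(np.uint8)
s,c,l=blob(m,265,340,240,310);print("dish",s,c); (u,v),r=cv2.minEnclosingCircle(cv2.findContours(l.astype(np.uint8),0,2)[0][0]);print(u,v,r,onz("top",(u,v),.036),onz("top",(u+r,v),.036)-onz("top",(u-r,v),.036))
m=((hsv[...,0]<25)&(hsv[...,1]>140)&(hsv[...,2]>90)).astype(np.uint8)
s,c,l=blob(m,315,350,190,220);print("gear",s,onz("top",c,.013))
s,c,l=blob(m,365,440,190,250);print("stand mask",s,cv2.boxPoints(cv2.minAreaRect(np.argwhere(l)[:,::-1].astype(np.float32))))
print("table",onz("top",T(447,58),.048),"chair",onz("top",T(553,68),.034), "ball", onz("top",T(219,181),.030))
```

```text
can rim
[ 0.5911 -0.0159  0.102 ]
[ 0.6226 -0.1408  0.102 ]
[ 0.557  -0.1577  0.102 ]
[ 0.5283 -0.0351  0.102 ]
[ 0.527  -0.0386  0.102 ]
[ 0.5887 -0.0224  0.102 ]
[ 0.6206 -0.1454  0.102 ]
[ 0.5587 -0.1632  0.102 ]
mean [ 0.5748 -0.0874  0.102 ]
mean [ 0.5737 -0.0924  0.102 ]
stand base
[ 0.5735 -0.3295  0.008 ]
[ 0.5017 -0.3206  0.008 ]
[ 0.4885 -0.4289  0.008 ]
[ 0.5025 -0.3259  0.008 ]
[ 0.4876 -0.4332  0.008 ]
[ 0.5561 -0.4421  0.008 ]
grip top [ 0.5322 -0.3844  0.197 ] [ 0.529  -0.3875  0.197 ] (array([ 0.5317, -0.3844,  0.1949]), np.float64(0.001976899923133377))
upright top (array([ 0.5304, -0.4147,  0.1173]), np.float64(0.008560584690717804))
dish [ 275  248   54   54 2312] [301.3984 274.4161]
301.1712951660156 274.5452575683594 27.409622192382812 [ 0.4102 -0.184   0.036 ] [ 0.0054 -0.1053  0.    ]
gear [323 201   1   1   1] [ 0.5618 -0.2186  0.013 ]Traceback (most recent call last):
  File "<stdin>", line 23, in <module>
  File "<stdin>", line 18, in blob
    return _wrapfunc(a, 'argmax', axis=axis, out=out, **kwds)
    return bound(*args, **kwds)
ValueError: attempt to get argmax of an empty sequence
```

The manual's scale: shifts go in shares of 50 mm and turns go in shares of pi/2 rad. Converting my numbers, -0.0377 m is -0.754, -0.0288 m is -0.576.

nudge_tcp --deltas '{"steps":[[-0.754,-0.576,0,0,1],[-0.754,-0.576,0,0,1],[-0.754,-0.576,0,0,1],[-0.754,-0.576,0,0,1],[-0.754,-0.576,0,0,1],[-0.754,-0.576,0,0,1],[-0.754,-0.576,0,0,1],[-0.754,-0.576,0,0,1],[-0.754,-0.576,0,0,1],[-0.754,-0.576,0,0,1],[-0.754,-0.576,0,0,1],[-0.754,-0.576,0,0,1]]}'

```text
t: 1.3
eef_pos: [0.551, 0.0976, 0.2311]
tool_rot: [-0.0, 0.223, 0.975, -0.0]
contact_force: [0.1, 0.3, 0.8]
gripper_width: 0.997
grasp_force: 0.0
```

nudge_tcp --deltas '{"steps":[[-0.388,-0.89,0,0,1],[-0.388,-0.89,0,0,1],[-0.388,-0.89,0,0,1],[-0.388,-0.89,0,0,1],[-0.388,-0.89,0,0,1],[-0.388,-0.89,0,0,1],[-0.388,-0.89,0,0,1],[-0.388,-0.89,0,0,1],[-0.388,-0.89,0,0,1],[0,0,0,0.0891,1],[0,0,0,0.0891,1],[0,0,0,0.0891,1],[0,0,0,0.0891,1],[0,0,0,0.0891,1],[0,0,0,0.0891,1],[0,0,0,0.0891,1],[0,0,0,0.0891,1],[0,0,0,0.0828,1],[0,0,0,0,1]]}' --clamp_n 120

```text
t: 3.2
eef_pos: [0.5333, -0.3368, 0.2307]
tool_rot: [-0.0, 0.752, 0.659, -0.0]
contact_force: [0.4, 1.0, -0.4]
gripper_width: 1.001
grasp_force: 0.0
```

Add to h.py:
```python
from scipy.spatial.transform import Rotation as Ro
def axes():
    o=bot.get_obs(); w,x,y,z=o["tool_rot"]; return o,Ro.from_quat([x,y,z,w]).as_matrix()
def to(X,yawdir=None):
    "tool-axes shift to world TCP X; yawdir: world direction wanted for tool x -> turn"
    o,M=axes(); d=M.T@(np.asarray(X)-o["eef_pos"]); out=[d.round(4)]
    if yawdir is not None:
        v=M.T@np.array([*yawdir,0]); out.append(round(float(np.arctan2(v[1],v[0])),4))
    print("t",round(o["t"],2),"tcp",o["eef_pos"].round(4),"xax",M[:,0].round(3),"z",M[:,2].round(3),"q",o["q"].round(2),"w",round(o["gripper_width"],3),"F",o["contact_force"].round(1),"->",*out)
```

```bash
python3 -c "
from h import *
to([.531,-.3855,.15],(.129,.992))"
```

```text
t 3.2 tcp [ 0.5333 -0.3368  0.2307] xax [ 0.13   0.991 -0.   ] z [-0.001  0.    -1.   ] q [-0.04  0.48  0.71  1.7  -0.35  1.09  0.64] w 1.001 F [ 0.4  1.  -0.4] -> [-0.0486  0.0042  0.0807] -0.0015
```

In the tool's units: 0.03 m is 0.6, 0.0257 m is 0.514.

nudge_tcp --deltas '{"steps":[[-0.486,0.04,0,0,1],[-0.486,0.04,0,0,1],[0,0,0.6,0,1],[0,0,0.6,0,1],[0,0,0.514,0,1],[0,0,0,0,0],[0,0,0,0,0],[0,0,0,0,0],[0,0,0,0,0],[0,0,0,0,0],[0,0,0,0,0],[0,0,0,0,0],[0,0,0,0,0]]}' --clamp_n 120

```text
t: 4.5
eef_pos: [0.5315, -0.3866, 0.1472]
tool_rot: [0.001, 0.752, 0.66, 0.0]
contact_force: [-0.7, 1.1, 6.3]
gripper_width: 0.173
grasp_force: 117.1
```

Run:
```python
from h import *
to([.531,-.3855,.15],(.129,.992))
im=optics.read_camera("side");cv2.imwrite("pics/s1.png",cv2.resize(im[180:340,220:440],None,fx=2.5,fy=2.5));
```

```text
t 4.5 tcp [ 0.5315 -0.3866  0.1472] xax [ 0.13   0.992 -0.001] z [ 0.002 -0.001 -1.   ] q [ 0.09  0.61  0.65  1.71 -0.44  0.97  0.77] w 0.173 F [-0.7  1.1  6.3] -> [ 0.001  -0.0006 -0.0028] -0.0006
```

In the tool's units: 0.004 m is 0.08.

nudge_tcp --deltas '{"steps":[[0.08,0,0,0,0],[0.08,0,0,0,0],[0.08,0,0,0,0]]}'

```text
t: 4.85
eef_pos: [0.5324, -0.3741, 0.1457]
tool_rot: [0.0, 0.752, 0.66, -0.0]
contact_force: [0.1, 0.1, -1.4]
gripper_width: 0.173
grasp_force: 116.8
```

nudge_tcp --deltas '{"steps":[[0.12,0,0,0,0],[0.12,0,0,0,0],[0.12,0,0,0,0],[0.12,0,0,0,0]]}'

```text
t: 5.25
eef_pos: [0.5358, -0.349, 0.1453]
tool_rot: [-0.0, 0.751, 0.66, 0.0]
contact_force: [0.5, 0.3, 0.1]
gripper_width: 0.172
grasp_force: 116.9
```

nudge_tcp --deltas '{"steps":[[0.16,0,0,0,0],[0.16,0,0,0,0],[0.2,0,0,0,0],[0.2,0,0,0,0]]}'

```text
t: 5.65
eef_pos: [0.5405, -0.3135, 0.1456]
tool_rot: [-0.0, 0.752, 0.66, 0.0]
contact_force: [-0.2, 0.7, -2.0]
gripper_width: 0.171
grasp_force: 116.9
```

Run:
```python
from h import *
to([.531,-.3855,.15],(.129,.992))
im=optics.read_camera("side");jm=optics.read_camera("top")
cv2.imwrite("pics/s2.png",np.hstack([cv2.resize(im[180:330,270:420],(400,400)),cv2.resize(jm[150:260,340:450],(400,400))]))
```

```text
t 5.65 tcp [ 0.5405 -0.3135  0.1456] xax [0.13  0.992 0.   ] z [ 0.  0. -1.] q [-0.05  0.56  0.66  1.79 -0.42  0.93  0.67] w 0.171 F [-0.2  0.7 -2. ] -> [-0.0726 -0.0001 -0.0044] -0.0006
```

View pics/s2.png

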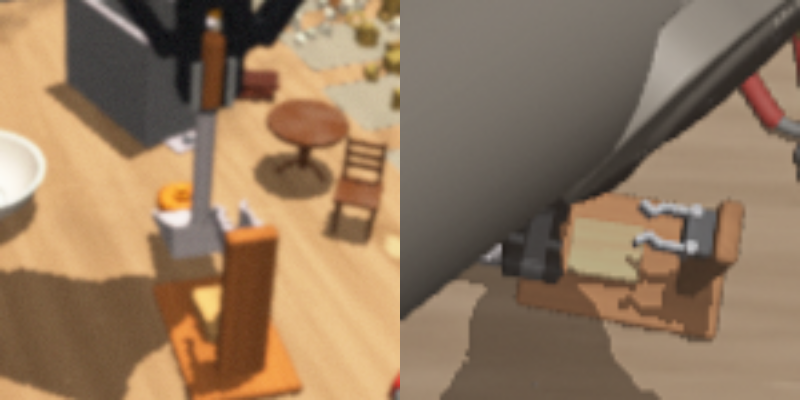

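The left crop shows the scoop free of its clip, held by the wooden grip, with the bowl about (190,230) ahead of the stand. The right crop shows the clip empty. Next I'll lift, turn, and go over the mouth.

The manual's scale: shifts go in shares of 50 mm and turns go in shares of pi/2 rad. Converting my numbers, -0.035 m is -0.7, -0.125 rad / 1.5708 = -0.0796.

nudge_tcp --deltas '{"steps":[[0,0,-0.7,0,0],[0,0,-0.7,0,0],[0,0,-0.7,0,0],[0,0,0,-0.0796,0],[0,0,0,-0.0796,0],[0,0,0,-0.0796,0]]}'

```text
t: 6.35
eef_pos: [0.5403, -0.3147, 0.251]
tool_rot: [0.0, 0.614, 0.79, 0.0]
contact_force: [0.4, 0.5, -2.0]
gripper_width: 0.169
grasp_force: 117.3
```

Run:
```python
from h import *
C0=np.array([.5743,-.090]);cx=np.array([.243,-.970])
to([*(C0+.042*cx),.251],-cx)
```

```text
t 6.35 tcp [ 0.5403 -0.3147  0.251 ] xax [-0.247  0.969 -0.001] z [ 0.001 -0.    -1.   ] q [-0.04  0.43  0.64  1.69 -0.28  1.11  0.93] w 0.169 F [ 0.4  0.5 -2. ] -> [ 0.1674  0.0883 -0.    ] 0.0043
```

In the tool's units: 0.0335 m is 0.67, 0.0177 m is 0.354.

nudge_tcp --deltas '{"steps":[[0.67,0.354,0,0,0],[0.67,0.354,0,0,0],[0.67,0.354,0,0,0],[0.67,0.354,0,0,0],[0.668,0.35,0,0,0],[0,0,0,0,0]]}'

```text
t: 6.95
eef_pos: [0.5873, -0.1235, 0.2501]
tool_rot: [-0.001, 0.612, 0.791, 0.001]
contact_force: [0.2, 0.6, -1.8]
gripper_width: 0.166
grasp_force: 117.4
```

Add to h.py:
```python
C0=np.array([.5743,-.090]);cx=np.array([.243,-.970])
def scoop(th,pts,L=.1187):
    "world positions of scoop-frame points (x,y,z) with forward lean th deg, handle point L up the axis held at the grasp point"
    o,M=axes(); G=o["eef_pos"]-.019*M[:,2]; f=M[:,0]*[1,1,0]; f/=np.linalg.norm(f); y=np.cross([0,0,1.],-f)
    s,c=np.sin(np.radians(th)),np.cos(np.radians(th)); up=np.array([0,0,c])+f*s; X=-f*c+np.array([0,0,s])
    return [G+X*p[0]+y*p[1]+up*(p[2]-L) for p in pts]
def can(X):
    d=np.asarray(X)[:2]-C0; return np.array([d@cx,d@[.970,.243],X[2]])*1000
```

Run:
```python
from h import *
to([*(C0+.042*cx),.251],-cx)
im=optics.read_camera("side");jm=optics.read_camera("top")
o,M=axes();G=o["eef_pos"]+[0,0,.019]
P=proj("side",G);x,y=int(P[0]),int(P[1]);print(P,proj("top",G),can(G))
for th in(0,5,10,20):
    print(th,[tuple(proj("side",p).round(1)) for p in scoop(th,[(.0074,0,-.019),(.0074,.021,-.019),(.0074,-.021,-.019),(0,0,.099)])])
a=im[y-50:y+110,x-80:x+80];b=jm[120:240,190:310]
cv2.imwrite("pics/s3.png",np.hstack([cv2.resize(a,(400,400),interpolation=2),cv2.resize(b,(400,400),interpolation=2)]));print("origin",x-80,y-50,"scale 2.5")
```

```text
t 6.95 tcp [ 0.5873 -0.1235  0.2501] xax [-0.251  0.968  0.003] z [ 0.     0.003 -1.   ] q [-0.35  0.38  0.6   1.75 -0.24  1.09  0.58] w 0.166 F [ 0.2  0.6 -1.8] -> [-0.0063 -0.0045 -0.001 ] 0.0086
[334.51664848 112.40321288] [267.4704315 148.2724985] [ 41.4080872    1.28189326 269.52214523]
0 [(np.float64(334.4), np.float64(176.3)), (np.float64(342.3), np.float64(173.9)), (np.float64(326.2), np.float64(178.8)), (np.float64(334.2), np.float64(122.0))]
5 [(np.float64(337.8), np.float64(178.1)), (np.float64(345.7), np.float64(175.6)), (np.float64(329.6), np.float64(180.6)), (np.float64(334.7), np.float64(122.2))]
10 [(np.float64(341.2), np.float64(179.3)), (np.float64(349.2), np.float64(176.8)), (np.float64(333.0), np.float64(181.9)), (np.float64(335.2), np.float64(122.3))]
20 [(np.float64(348.1), np.float64(180.5)), (np.float64(356.3), np.float64(177.9)), (np.float64(339.8), np.float64(183.2)), (np.float64(336.2), np.float64(122.4))]
origin 254 62 scale 2.5
```

View pics/s3.png

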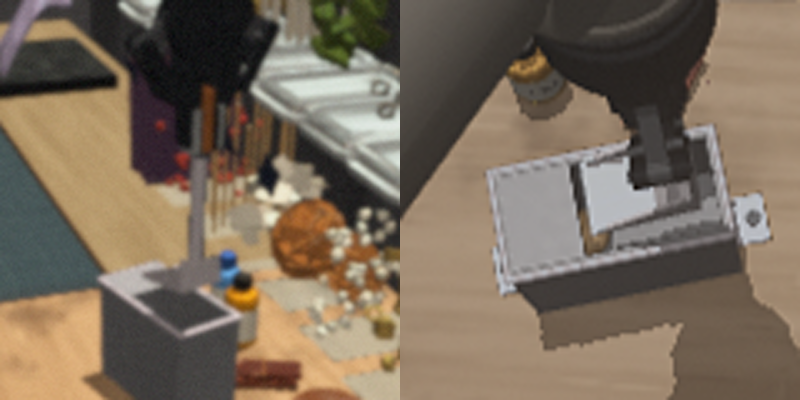

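Run:
```python
from h import *
im=optics.read_camera("side");jm=optics.read_camera("top")
cv2.imwrite("pics/s4.png",np.hstack([cv2.resize(im[95:195,290:380],(396,440),interpolation=2),cv2.resize(jm[135:215,220:292],(396,440),interpolation=2)]))
to([*(C0+.042*cx),.251],-cx)
for th in(-10,-5,0,5,10):
    L=[(-.0517,0,-.0294),(-.0517,.021,-.0294),(-.0517,-.021,-.0294)];H=[(.0074,.021,-.019),(.0074,-.021,-.019),(0,0,.099),(0,0,.010)]
    print(th,"top",[proj("top",p).round(1).tolist() for p in scoop(th,L)],"side",[proj("side",p).round(1).tolist() for p in scoop(th,H)])
print("side orig 290,95 x4.4; top orig 220,135 x5.5")
```

```text
t 7.15 tcp [ 0.585  -0.1323  0.2508] xax [-0.241  0.971 -0.001] z [ 0.    -0.001 -1.   ] q [-0.35  0.38  0.61  1.75 -0.24  1.09  0.59] w 0.17 F [-0.6  0.  -1.1] -> [ 0.0016 -0.0001 -0.0003] -0.0025
-10 top [[234.6, 180.0], [232.8, 169.0], [236.4, 191.1]] side [[335.9, 169.8], [319.8, 174.5], [333.3, 121.6], [327.7, 159.0]]
-5 top [[241.8, 179.6], [240.0, 168.7], [243.6, 190.7]] side [[339.2, 172.3], [323.0, 177.1], [333.8, 122.0], [330.3, 161.2]]
0 top [[249.1, 179.0], [247.2, 168.2], [250.9, 190.0]] side [[342.5, 174.4], [326.3, 179.3], [334.3, 122.3], [332.9, 163.0]]
5 top [[256.4, 178.3], [254.5, 167.5], [258.3, 189.2]] side [[345.9, 176.1], [329.7, 181.1], [334.9, 122.5], [335.6, 164.5]]
10 top [[263.7, 177.3], [261.8, 166.5], [265.7, 188.2]] side [[349.4, 177.3], [333.0, 182.4], [335.4, 122.7], [338.3, 165.7]]
side orig 290,95 x4.4; top orig 220,135 x5.5
```

View pics/s4.png

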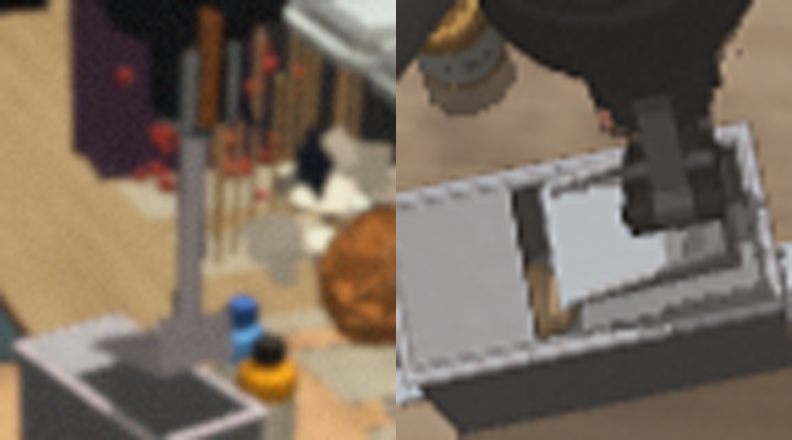

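The left view shows the handle foot at about (333,163) and the right shows lip corners at (247,169) and (250,191). Both match the model at 0° lean. Now the ball's lateral offset.

Run:
```python
from h import *
t=cv2.imread("pics/top0.png").astype(int)
m=np.zeros(t.shape[:2],np.uint8)
sub=(t[...,2]-t[...,0]>25); m[165:205,232:265]=sub[165:205,232:265]
n,l,s,c=cv2.connectedComponentsWithStats(m);i=1+np.argmax(s[1:,4]);print(s[i],c[i])
P=np.array([can(onz("top",p[::-1],.023)) for p in np.argwhere(l==i)]); print(P.min(0),P.max(0),P.mean(0))
for p in P[P[:,0].argsort()][-6:]:print(p)
def r(y):
    return [t[y,x].tolist() for x in range(240,256)]
# mouth sides at rim in same view
for p in[(199,125),(208,200),(319,92),(338,188)]:
    print(can(onz("top",(170+p[0]/2.8,125+p[1]/2.8),.102)))
```

```text
[244 183   9  13  89] [247.65168539 189.07865169]
[-30.47131839  -4.4949044   23.        ] [-14.2595288   22.06461431  23.        ] [-23.25483185   8.1485241   23.        ]
[-15.89972451  11.09223161  23.        ]
[-15.55551152  13.14600667  23.        ]
[-15.29205404   2.5037503   23.        ]
[-14.94817199   4.55035122  23.        ]
[-14.60399703   6.59869534  23.        ]
[-14.2595288    8.64878491  23.        ]
[-21.58593562  26.68476083 102.        ]
[-24.04240642 -25.34116179 102.        ]
[ 61.45637022  33.76558341 102.        ]
[ 61.96391152 -33.9833931  102.        ]
```

In the tool's units: 0.025 m is 0.5, 0.021 m is 0.42.

nudge_tcp --deltas '{"steps":[[0,0.1,0,0,0],[0,0,0.5,0,0],[0,0,0.5,0,0],[0,0,0.42,0,0],[0,0,0,0,0],[0,0,0,0,0]]}'

```text
t: 7.75
eef_pos: [0.5904, -0.1304, 0.1799]
tool_rot: [0.0, 0.616, 0.788, -0.0]
contact_force: [-0.3, -0.7, -0.4]
gripper_width: 0.168
grasp_force: 118.1
```

nudge_tcp --deltas '{"steps":[[0.4,0,0,0,0],[0.4,0,0,0,0],[0.2,0,0,0,0],[0,0,0,0,0],[0,0,0,0,0]]}' --clamp_n 40

```text
t: 8.25
eef_pos: [0.5787, -0.0818, 0.1804]
tool_rot: [0.001, 0.616, 0.788, 0.0]
contact_force: [0.3, -0.7, -1.3]
gripper_width: 0.175
grasp_force: 118.4
```

```bash
python3 -c "
from h import *
to([*(C0+.042*cx),.251],-cx);o,M=axes();print(can(o['eef_pos']))"
```

```text
t 8.25 tcp [ 0.5787 -0.0818  0.1804] xax [-0.242  0.97  -0.001] z [ 0.001 -0.    -1.   ] q [-0.41  0.43  0.57  1.86 -0.28  0.94  0.54] w 0.175 F [ 0.3 -0.7 -1.3] -> [-0.049  -0.0061 -0.0705] -0.001
[ -6.92844833   6.25873792 180.4421836 ]
```

In the tool's units: 0.005 m is 0.1.

nudge_tcp --deltas '{"steps":[[0.1,0,0,0,0],[0.1,0,0,0,0],[0.1,0,0,0,0],[0,0,0,0,0]]}' --clamp_n 30

```text
t: 8.65
eef_pos: [0.5758, -0.0691, 0.1807]
tool_rot: [0.003, 0.616, 0.788, -0.0]
contact_force: [2.1, -5.5, 1.4]
gripper_width: 0.172
grasp_force: 118.8
```

nudge_tcp --deltas '{"steps":[[0.12,0,0,0,0],[0.12,0,0,0,0],[0.12,0,0,0,0],[0.12,0,0,0,0],[0,0,0,0,0]]}'

```text
t: 9.15
eef_pos: [0.5699, -0.0474, 0.1804]
tool_rot: [0.003, 0.616, 0.787, -0.001]
contact_force: [1.9, -8.8, -0.8]
gripper_width: 0.17
grasp_force: 119.7
```

```bash
python3 -c "
from h import *
o,M=axes();print(can(o['eef_pos']),o['torque'])"
```

```text
[-42.33898508   6.0876532  180.3799241 ] [-2.52807554 -0.68471213  0.01680185]
```

In the tool's units: -0.015 m is -0.3, -0.014 m is -0.28.

nudge_tcp --deltas '{"steps":[[0.12,0,0,0,0],[0.08,0,0,0,0],[0,0,0,0,0],[-0.3,0,0,0,0],[-0.3,0,0,0,0],[-0.28,0,0,0,0],[0,0,0,0,0],[0,0,0,0,0]]}' --clamp_n 30

```text
t: 9.95
eef_pos: [0.5768, -0.0765, 0.1794]
tool_rot: [-0.0, 0.616, 0.788, 0.0]
contact_force: [-0.5, -0.2, -1.1]
gripper_width: 0.173
grasp_force: 119.8
```

Run:
```python
from h import *
o,M=axes();print(can(o['eef_pos']),o['grasp_force'])
im=optics.read_camera("side");jm=optics.read_camera("top")
cv2.imwrite("pics/s5.png",np.hstack([cv2.resize(im[95:195,290:380],(396,440),interpolation=2),cv2.resize(jm[135:215,220:292],(396,440),interpolation=2)]))
for th in(0,10,20,30):
    L=[(-.0517,0,-.0294),(-.0517,.021,-.0294),(-.0517,-.021,-.0294)];H=[(0,0,.099),(0,0,.030),(0,0,.15)]
    q=scoop(th,L)
    print(th,"lip",can(q[0]).round(1),"top",[proj("top",p).round(1).tolist() for p in q],"side",[proj("side",p).round(1).tolist() for p in scoop(th,H)])
```

```text
[-12.50578952   5.73929644 179.37377632] 119.81804966926575
0 lip [-65.3   6.   50.2] top [[224.8, 190.9], [223.2, 180.8], [226.5, 201.2]] side [[319.9, 145.3], [319.4, 173.8], [320.3, 122.9]]
10 lip [-38.8   6.   43.5] top [[238.6, 189.2], [237.0, 179.1], [240.4, 199.3]] side [[320.8, 145.7], [323.3, 176.0], [318.9, 122.3]]
20 lip [-11.5   6.   41.5] top [[252.4, 186.8], [250.6, 176.8], [254.1, 197.0]] side [[321.7, 145.9], [327.2, 177.0], [317.5, 122.2]]
30 lip [15.7  6.  44.2] top [[265.7, 183.9], [263.9, 173.9], [267.5, 194.0]] side [[322.5, 145.7], [331.0, 176.8], [316.1, 122.5]]
```

View pics/s5.png

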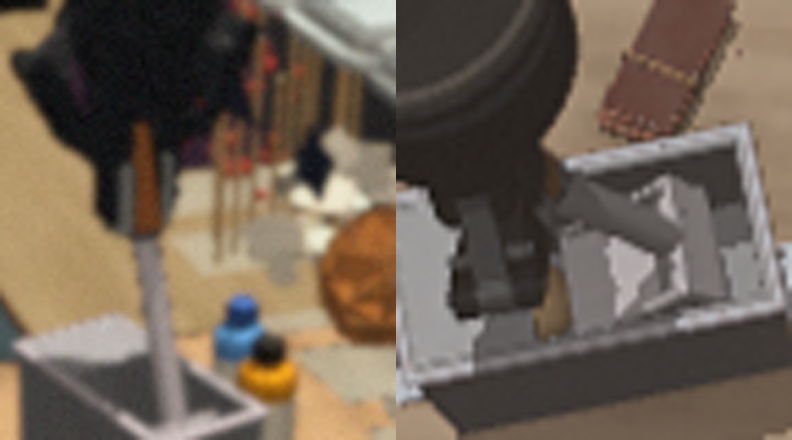

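The handle leans forward about 20°, the ball (crop (555,300)) is still in place, and the bowl is behind it. I'll back off 9 mm, then lower until it touches.

In the tool's units: 0.012 m is 0.24, 0.01 m is 0.2.

nudge_tcp --deltas '{"steps":[[-0.18,0,0,0,0],[0,0,0.2,0,0],[0,0,0.24,0,0],[0,0,0,0,0]]}'

```text
t: 10.45
eef_pos: [0.5775, -0.0842, 0.1552]
tool_rot: [-0.002, 0.615, 0.788, -0.001]
contact_force: [-0.3, -0.1, -1.2]
gripper_width: 0.168
grasp_force: 119.8
```

nudge_tcp --deltas '{"steps":[[0,0,0.06,0,0],[0,0,0,0,0]]}'

```text
t: 10.65
eef_pos: [0.5789, -0.0847, 0.1542]
tool_rot: [-0.0, 0.615, 0.788, -0.0]
contact_force: [0.1, -0.0, -1.2]
gripper_width: 0.171
grasp_force: 119.8
```

nudge_tcp --deltas '{"steps":[[0,0,0.06,0,0],[0,0,0,0,0]]}'

```text
t: 10.85
eef_pos: [0.5799, -0.0851, 0.1528]
tool_rot: [0.001, 0.615, 0.788, 0.001]
contact_force: [-1.2, 0.5, 6.3]
gripper_width: 0.171
grasp_force: 120.9
```

nudge_tcp --deltas '{"steps":[[0,0,0.06,0,0],[0,0,0,0,0]]}'

```text
t: 11.05
eef_pos: [0.5807, -0.0858, 0.1525]
tool_rot: [0.001, 0.616, 0.788, 0.002]
contact_force: [-5.8, 1.2, 26.5]
gripper_width: 0.172
grasp_force: 123.8
```

```bash
python3 -c "
from h import *
o,M=axes();print(can(o['eef_pos']),o['torque'])"
```

```text
[ -2.54587699   7.28183255 152.51445407] [ 0.40109657  2.27902051 -0.01649391]
```

In the tool's units: -0.008 m is -0.16, -0.006 m is -0.12.

nudge_tcp --deltas '{"steps":[[0,-0.03,-0.08,0,0],[-0.16,0,0,0,0],[-0.12,0,0,0,0],[-0.12,0,0,0,0],[0,0,0,0,0]]}' --clamp_n 30

```text
t: 11.55
eef_pos: [0.5829, -0.103, 0.1524]
tool_rot: [-0.001, 0.615, 0.788, 0.001]
contact_force: [-0.4, 5.8, 2.3]
gripper_width: 0.17
grasp_force: 119.6
```

nudge_tcp --deltas '{"steps":[[-0.1,0,0.02,0,0],[-0.1,0,0.02,0,0],[0,0,0,0,0]]}'

```text
t: 11.85
eef_pos: [0.5853, -0.1124, 0.1504]
tool_rot: [-0.001, 0.615, 0.788, 0.001]
contact_force: [-0.7, 5.4, 2.9]
gripper_width: 0.172
grasp_force: 119.2
```

```bash
python3 -c "
from h import *
o,M=axes();print(can(o['eef_pos']),o['torque'],can(o['eef_pos']+np.r_[o['contact_force'][:2]*0,0]))"
```

```text
[ 24.3937065    5.20584125 150.38183705] [1.89844479 0.24317891 0.14521503] [ 24.3937065    5.20584125 150.38183705]
```

In the tool's units: -0.005 m is -0.1, 0.0015 m is 0.03.

nudge_tcp --deltas '{"steps":[[-0.1,0,0.02,0,0],[-0.1,0,0.03,0,0],[-0.1,0,0.03,0,0],[0,0,0,0,0]]}'

```text
t: 12.25
eef_pos: [0.5894, -0.1277, 0.1481]
tool_rot: [-0.001, 0.615, 0.788, 0.002]
contact_force: [-4.8, 7.1, 16.4]
gripper_width: 0.169
grasp_force: 120.6
```

nudge_tcp --deltas '{"steps":[[0.04,0,0.02,0,0],[0,0,0.02,0,0],[0,0,0,0,0]]}'

```text
t: 12.55
eef_pos: [0.5894, -0.127, 0.148]
tool_rot: [0.0, 0.615, 0.788, 0.002]
contact_force: [-6.8, 4.9, 27.9]
gripper_width: 0.167
grasp_force: 122.5
```

Run:
```python
from h import *
o,M=axes();print(can(o['eef_pos']),o['torque'])
jm=optics.read_camera("top");im=optics.read_camera("side")
cv2.imwrite("pics/s6.png",np.hstack([cv2.resize(im[95:195,290:380],(396,440),interpolation=2),cv2.resize(jm[135:215,220:292],(396,440),interpolation=2)]))
```

```text
[ 39.55324908   5.69512611 147.95507221] [1.3446645  2.23601777 0.04013049]
```

Run:
```python
import numpy as np
from scipy.optimize import brentq
R=lambda th,p:np.array([p[0]*np.cos(th)-p[1]*-np.sin(th)*-1*-1 if 0 else p[0]*np.cos(th)-p[1]*np.sin(th), p[0]*np.sin(th)+p[1]*np.cos(th)])
lip=(-51.7,-148.1);heel=(7.4,-137.7)
fl=lambda x: 6+(x+29)*np.tan(np.radians(15)) if x>-29 else 6-(x+29)
for lx in(1,-10,-20,-29,-33,-37,-41,-45,-48,-50):
    lz=fl(lx)
    def g(th):
        h=np.array([lx,lz])+R(th,heel)-R(th,lip); return h[1]-fl(h[0])
    th=brentq(g,-.6,.6); G=np.array([lx,lz])-R(th,lip); print(lx,round(lz,1),"lean",round(np.degrees(th),1),"G",G.round(1),"TCPz",round(G[1]-19,1))
```

```text
1 14.0 lean 5.0 G [ 39.5 166.1] TCPz 147.1
-10 11.1 lean 5.0 G [ 28.5 163.1] TCPz 144.1
-20 8.4 lean 5.0 G [ 18.5 160.5] TCPz 141.5
-29 6 lean 5.0 G [  9.5 158.1] TCPz 139.1
-33 10 lean 0.3 G [ 17.8 158.4] TCPz 139.4
-37 14 lean -4.4 G [ 25.9 157.7] TCPz 138.7
-41 18 lean -9.2 G [ 33.6 156. ] TCPz 137.0
-45 22 lean -14.0 G [ 41.1 153.1] TCPz 134.1
-48 25 lean -17.8 G [ 46.5 150.2] TCPz 131.2
-50 27 lean -20.4 G [ 50.  147.9] TCPz 128.9
```

View pics/s6.png

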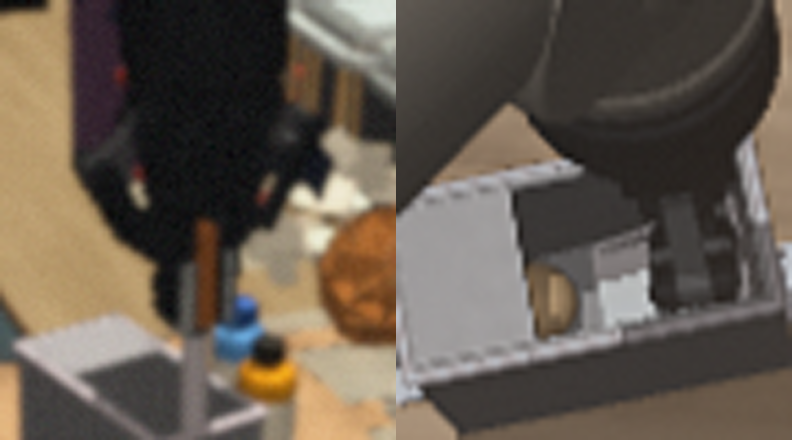

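Run:
```python
from h import *
f=lambda p:((proj("top",p)-[220,135])*5.5+[396,0]).round(0).tolist()
L=[(-.0517,.021,-.0294),(-.0517,-.021,-.0294),(-.0527,.021,-.0235),(-.0527,-.021,-.0235),(.003,.021,.0046),(.003,-.021,.0046)]
for n,p in zip("lip+ lip- wall+ wall- back+ back-".split(),scoop(5,L)):print(n,can(p).round(1),f(p))
W=lambda x,y,z:[*(C0+x/1000*cx+y/1000*np.array([.970,.243])),z/1000]
for y in(0,4,8):
    print(y,"ball",f(W(-24.5,y,23)),"back",f(W(-9.5,y,23)))
print("rim",f(W(-19,27,102)),f(W(-19,-27,102)),f(W(59,-27,102)))
```

```text
lip+ [ 1.  26.6 14.9] [607.0, 243.0]
lip- [  0.9 -15.4  14.9] [626.0, 351.0]
wall+ [-0.5 26.6 20.7] [601.0, 240.0]
wall- [ -0.6 -15.4  20.7] [620.0, 348.0]
back+ [52.5 26.6 53.6] [736.0, 189.0]
back- [ 52.5 -15.4  53.6] [757.0, 300.0]
0 ball [548.0, 319.0] back [589.0, 312.0]
4 ball [547.0, 309.0] back [587.0, 301.0]
8 ball [545.0, 298.0] back [585.0, 291.0]
rim [519.0, 188.0] [545.0, 340.0] [773.0, 296.0]
```

The left view shows the handle near upright. The right shows the ball at crop (553,298) just ahead of the bowl's lip at (592,250–330), so the bowl is flush on the floor behind it. Now I'll slide down the slope under the ball.

In the tool's units: 0.004 m is 0.08, 0.001 m is 0.02.

nudge_tcp --deltas '{"steps":[[0.08,0,0,0,0],[0.08,0,0.02,0,0],[0.08,0,0.02,0,0]]}'

```text
t: 12.95
eef_pos: [0.5884, -0.1201, 0.147]
tool_rot: [0.005, 0.616, 0.787, 0.001]
contact_force: [-2.3, -10.9, 18.1]
gripper_width: 0.172
grasp_force: 120.9
```

nudge_tcp --deltas '{"steps":[[0.08,0,0.022,0,0],[0.08,0,0.022,0,0],[0.08,0,0.022,0,0]]}'

```text
t: 13.25
eef_pos: [0.5862, -0.1068, 0.1432]
tool_rot: [0.005, 0.616, 0.788, 0.002]
contact_force: [-4.0, -3.8, 37.6]
gripper_width: 0.171
grasp_force: 123.7
```

```bash
python3 -c "
from h import *
o,M=axes();print(can(o['eef_pos']),o['torque'])"
```

```text
[ 19.20940326   7.46316987 143.23659709] [-2.12673396  0.59885495  0.02851547]
```

In the tool's units: 0.004 m is 0.08, 0.003 m is 0.06.

nudge_tcp --deltas '{"steps":[[0.08,0,-0.03,0,0],[0.06,0,0.016,0,0],[0.04,0,0.01,0,0],[0,0,0,0,0]]}'

```text
t: 13.65
eef_pos: [0.5808, -0.0961, 0.14]
tool_rot: [0.001, 0.615, 0.788, -0.0]
contact_force: [-0.5, -2.2, 7.3]
gripper_width: 0.17
grasp_force: 119.5
```

```bash
python3 - <<'E'
from h import *
o,M=axes();print(can(o['eef_pos']),o['torque'])
t=optics.read_camera("top").astype(int)
m=np.zeros(t.shape[:2],np.uint8);m[165:205,236:265]=(t[...,2]-t[...,0]>25)[165:205,236:265]
n,l,s,c=cv2.connectedComponentsWithStats(m)
for i in range(1,n):
    if s[i,4]>8:print(s[i],c[i])
E
```

```text
[  7.48166764   4.87755649 140.03040227] [-0.5617471   0.0555886   0.04823047]
[244 183   3  11  27] [245.07407407 187.74074074]
```

In the tool's units: 0.0015 m is 0.03.

nudge_tcp --deltas '{"steps":[[0,0,0.03,0,0],[0,0,0,0,0]]}'

```text
t: 13.9
eef_pos: [0.5811, -0.0962, 0.14]
tool_rot: [0.001, 0.616, 0.788, 0.0]
contact_force: [-4.1, -0.4, 20.1]
gripper_width: 0.168
grasp_force: 121.2
```

nudge_tcp --deltas '{"steps":[[-0.08,0,0,0,0],[-0.08,0,0,0,0],[0,0,0,0,0]]}'

```text
t: 14.2
eef_pos: [0.5827, -0.1005, 0.1404]
tool_rot: [-0.001, 0.615, 0.788, 0.002]
contact_force: [-7.2, 7.0, 27.7]
gripper_width: 0.169
grasp_force: 122.2
```

nudge_tcp --deltas '{"steps":[[-0.08,0,0,0,0],[-0.08,0,0,0,0],[0,0,0,0,0]]}'

```text
t: 14.5
eef_pos: [0.5848, -0.1097, 0.1403]
tool_rot: [-0.0, 0.615, 0.788, 0.002]
contact_force: [-5.9, 4.3, 24.7]
gripper_width: 0.168
grasp_force: 121.5
```

```bash
cat >> h.py <<'E'
def st():
    o,M=axes();t=optics.read_camera("top").astype(int)
    F=o["contact_force"];print("can TCP",can(o["eef_pos"]).round(1),"F cx,cy,z",np.round([F[:2]@cx,F[:2]@[.97,.243],F[2]],1),"t",round(o["t"],2))
    m=np.zeros(t.shape[:2],np.uint8);m[165:205,225:265]=(t[...,2]-t[...,0]>25)[165:205,225:265]
    n,l,s,c=cv2.connectedComponentsWithStats(m)
    for i in range(1,n):
        if s[i,4]>8:print("brown",s[i],c[i].round(1))
E
python3 -c "
from h import *
st()"
```

```text
can TCP [ 21.7   5.4 140.3] F cx,cy,z [-5.6 -4.7 24.7] t 14.5
brown [225 165  13   4  37] [230.1 166. ]
brown [244 183   5  12  40] [245.8 188.6]
```

In the tool's units: 0.003 m is 0.06, -0.002 m is -0.04.

nudge_tcp --deltas '{"steps":[[0,0,-0.04,0,0],[0.06,0,0,0,0],[0.06,0,0,0,0],[0,0,0,0,0]]}'

```text
t: 14.95
eef_pos: [0.5828, -0.1053, 0.1398]
tool_rot: [0.001, 0.615, 0.788, -0.0]
contact_force: [1.6, -1.8, 2.3]
gripper_width: 0.17
grasp_force: 118.7
```

```bash
python3 -c "
from h import *
st()"
```

```text
can TCP [ 16.9   4.5 139.8] F cx,cy,z [2.1 1.1 2.3] t 14.95
brown [225 165   9   4  28] [228.4 166.2]
brown [244 183   5  12  44] [246.  188.4]
```

nudge_tcp --deltas '{"steps":[[0.06,0,0,0,0],[0,0,0,0,0]]}'

```text
t: 15.2
eef_pos: [0.5824, -0.1038, 0.1403]
tool_rot: [0.002, 0.616, 0.788, -0.001]
contact_force: [2.1, -5.7, 1.5]
gripper_width: 0.17
grasp_force: 118.9
```

```bash
python3 -c "
from h import *
st()"
```

```text
can TCP [ 15.3   4.5 140.3] F cx,cy,z [6.1 0.6 1.5] t 15.2
brown [225 165   8   4  26] [228.1 166.3]
brown [244 183   5  12  44] [246.  188.4]
```

In the tool's units: -0.004 m is -0.08, -0.003 m is -0.06.

nudge_tcp --deltas '{"steps":[[-0.04,0,0.04,0,0],[-0.06,0,0.02,0,0],[-0.08,0,0.01,0,0],[-0.08,0,0,0,0],[0,0,0,0,0]]}'

```text
t: 15.75
eef_pos: [0.586, -0.1132, 0.1391]
tool_rot: [-0.0, 0.616, 0.788, 0.002]
contact_force: [-4.3, 3.2, 24.9]
gripper_width: 0.168
grasp_force: 121.8
```

```bash
python3 -c "
from h import *
st()"
```

```text
can TCP [ 25.3   5.7 139.1] F cx,cy,z [-4.2 -3.4 24.9] t 15.75
brown [225 165  15   4  39] [230.5 166. ]
brown [244 183   4  10  24] [245.2 187.6]
```

nudge_tcp --deltas '{"steps":[[-0.08,0,0,0,0],[-0.08,0,0,0,0],[0,0,0,0,0]]}'

```text
t: 16.1
eef_pos: [0.5878, -0.12, 0.1385]
tool_rot: [-0.001, 0.615, 0.788, 0.002]
contact_force: [-3.8, 4.0, 21.3]
gripper_width: 0.171
grasp_force: 121.4
```

```bash
python3 -c "
from h import *
st()"
```

```text
can TCP [ 32.4   5.8 138.5] F cx,cy,z [-4.8 -2.7 21.3] t 16.1
brown [225 165  17   4  38] [231.4 166. ]
brown [244 185   2   7   9] [244.7 187.7]
```

In the tool's units: 0.003 m is 0.06, -0.002 m is -0.04.

nudge_tcp --deltas '{"steps":[[0.04,0,-0.04,0,0],[0.06,0,0,0,0],[0,0,0,0,0]]}'

```text
t: 16.45
eef_pos: [0.5856, -0.1166, 0.1383]
tool_rot: [-0.0, 0.615, 0.788, 0.0]
contact_force: [-0.1, 0.5, 4.1]
gripper_width: 0.17
grasp_force: 119.3
```

```bash
python3 -c "
from h import *
st()"
```

```text
can TCP [ 28.5   4.5 138.3] F cx,cy,z [-0.5  0.   4.1] t 16.45
brown [225 165  17   4  41] [231.  165.9]
brown [244 184   3   9  14] [244.7 187.6]
```

nudge_tcp --deltas '{"steps":[[0.06,0,0,0,0],[0,0,0,0,0]]}'

```text
t: 16.7
eef_pos: [0.5849, -0.1148, 0.1382]
tool_rot: [0.0, 0.615, 0.788, -0.0]
contact_force: [2.4, -2.4, 0.9]
gripper_width: 0.167
grasp_force: 118.9
```

```bash
python3 -c "
from h import *
st()"
```

```text
can TCP [ 26.6   4.2 138.2] F cx,cy,z [2.9 1.7 0.9] t 16.7
brown [225 165  15   4  39] [230.5 166. ]
brown [244 184   3   9  16] [244.9 187.8]
```

In the tool's units: -0.004 m is -0.08, -0.003 m is -0.06.

nudge_tcp --deltas '{"steps":[[-0.06,0,0.06,0,0],[-0.08,0,0.02,0,0],[-0.08,0,0.01,0,0],[-0.08,0,0,0,0],[0,0,0,0,0]]}'

```text
t: 17.25
eef_pos: [0.5894, -0.1273, 0.1359]
tool_rot: [-0.001, 0.615, 0.788, 0.002]
contact_force: [-2.0, 3.3, 20.1]
gripper_width: 0.166
grasp_force: 121.6
```

```bash
python3 -c "
from h import *
st()"
```

```text
can TCP [ 39.9   5.6 135.9] F cx,cy,z [-3.7 -1.1 20.1] t 17.25
brown [231 165  11   3  19] [235.1 165.6]
```

nudge_tcp --deltas '{"steps":[[-0.08,0,0.01,0,0],[-0.08,0,0.01,0,0],[0,0,0,0,0]]}'

```text
t: 17.6
eef_pos: [0.5914, -0.1344, 0.1346]
tool_rot: [-0.001, 0.615, 0.788, 0.002]
contact_force: [-2.0, 4.5, 17.6]
gripper_width: 0.167
grasp_force: 121.4
```

```bash
python3 -c "
from h import *
st()"
```

```text
can TCP [ 47.2   5.8 134.6] F cx,cy,z [-4.9 -0.8 17.6] t 17.6
brown [243 180   6  12  42] [245.2 185.4]
```

The manual's scale: shifts go in shares of 50 mm and turns go in shares of pi/2 rad. Converting my numbers, -0.003 m is -0.06, 0.002 m is 0.04.

nudge_tcp --deltas '{"steps":[[0.04,0,-0.06,0,0],[0.06,0,-0.02,0,0],[0,0,0,0,0]]}'

```text
t: 17.95
eef_pos: [0.5884, -0.1311, 0.1362]
tool_rot: [-0.001, 0.615, 0.788, -0.0]
contact_force: [0.1, -0.6, -1.5]
gripper_width: 0.167
grasp_force: 118.9
```

```bash
python3 -c "
from h import *
st()"
```

```text
can TCP [ 43.3   3.7 136.2] F cx,cy,z [ 0.6 -0.  -1.5] t 17.95
brown [233 165   9   2  13] [236.5 165.4]
brown [246 181  15  14 164] [252.9 187.5]
```

nudge_tcp --deltas '{"steps":[[0.08,0,-0.02,0,0],[0,0,0,0,0]]}'

```text
t: 18.2
eef_pos: [0.588, -0.1273, 0.1376]
tool_rot: [-0.0, 0.615, 0.788, -0.0]
contact_force: [0.0, 0.1, -2.5]
gripper_width: 0.168
grasp_force: 119.0
```

```bash
python3 -c "
from h import *
st()"
```

```text
can TCP [ 39.5   4.2 137.6] F cx,cy,z [-0.1  0.  -2.5] t 18.2
brown [229 165  13   3  23] [234.2 165.7]
brown [244 181  14  15 163] [250.5 188. ]
```

The brown mask shows the full ball, about 15×14 px at (251,188), so it has rolled back into the bowl. I'll carry it out gently: up, back from under the cover, then up.

In the tool's units: -0.008 m is -0.16, -0.004 m is -0.08.

nudge_tcp --deltas '{"steps":[[0,0,-0.08,0,0],[0,0,-0.16,0,0],[0,0,-0.16,0,0],[0,0,-0.16,0,0],[0,0,-0.08,0,0],[-0.04,0,0,0,0],[-0.08,0,0,0,0],[-0.08,0,0,0,0],[-0.08,0,0,0,0],[-0.08,0,0,0,0],[-0.08,0,0,0,0],[-0.06,0,0,0,0],[-0.04,0,0,0,0],[0,0,0,0,0]]}'

```text
t: 19.65
eef_pos: [0.5949, -0.1544, 0.17]
tool_rot: [0.0, 0.616, 0.788, -0.0]
contact_force: [-0.5, -0.2, -1.4]
gripper_width: 0.169
grasp_force: 118.9
```

```bash
python3 -c "
from h import *
st()"
```

```text
can TCP [ 67.5   4.3 170. ] F cx,cy,z [ 0.1 -0.5 -1.4] t 19.65
brown [256 174   9  15 113] [260.5 181.2]
```

In the tool's units: -0.01 m is -0.2, -0.007 m is -0.14.

nudge_tcp --deltas '{"steps":[[0,0,-0.1,0,0],[0,0,-0.2,0,0],[0,0,-0.2,0,0],[0,0,-0.2,0,0],[0,0,-0.2,0,0],[0,0,-0.2,0,0],[0,0,-0.14,0,0],[0,0,-0.06,0,0],[0,0,0,0,0]]}'

```text
t: 20.6
eef_pos: [0.595, -0.1541, 0.2354]
tool_rot: [0.0, 0.615, 0.788, 0.0]
contact_force: [-0.1, -0.2, -1.9]
gripper_width: 0.168
grasp_force: 119.0
```

nudge_tcp --deltas '{"steps":[[-0.02,-0.1,0,0,0],[-0.04,-0.2,0,0,0],[-0.05,-0.3,0,0,0],[-0.05,-0.3,0,0,0],[-0.05,-0.3,0,0,0],[-0.05,-0.3,0,0,0],[-0.05,-0.3,0,0,0],[-0.05,-0.3,0,0,0],[-0.05,-0.3,0,0,0],[-0.05,-0.3,0,0,0],[-0.05,-0.3,0,0,0],[-0.05,-0.3,0,0,0],[-0.04,-0.24,0,0,0],[-0.02,-0.14,0,0,0],[0,-0.06,0,0,0],[0,0,0,0,0],[0,0,0,0,0]]}'

```text
t: 22.3
eef_pos: [0.4216, -0.2292, 0.235]
tool_rot: [0.0, 0.615, 0.788, 0.0]
contact_force: [-0.4, 0.3, -2.2]
gripper_width: 0.167
grasp_force: 119.0
```

Run:
```python
from h import *
f=-cx
to([.4217,-.2306,.16],f)
im=optics.read_camera("side");jm=optics.read_camera("top")
P=proj("side",bot.get_obs()["eef_pos"]);Q=proj("top",bot.get_obs()["eef_pos"]);x,y=int(P[0])-70,int(P[1])-40;u,v=int(Q[0])-70,int(Q[1])-70;print(x,y,u,v)
x,y,u,v=[max(0,k) for k in(x,y,u,v)]
cv2.imwrite("pics/s7.png",np.hstack([cv2.resize(im[y:y+140,x:x+140],(400,400),interpolation=2),cv2.resize(jm[v:v+140,u:u+140],(400,400),interpolation=2)]))
# dish in side view, bright low-sat
for n,g,win in(("side",im,(225,295,220,280)),("top",jm,(265,340,240,310))):
    h=cv2.cvtColor(g,cv2.COLOR_BGR2HSV);m=np.zeros(h.shape[:2],np.uint8);a,b,c,d=win
    m[c:d,a:b]=((h[...,1]<70)&(h[...,2]>120))[c:d,a:b]
    N,l,s,cc=cv2.connectedComponentsWithStats(m);i=1+np.argmax(s[1:,4]);print(n,s[i])
print("side dish rim centre guess px for (.41,-.184,.036):",proj("side",[.41,-.184,.036]),"top",proj("top",[.41,-.184,.036]))
for th in(-13,-8,-3):print(th,"lip",[proj("top",p).round(1).tolist() for p in scoop(th,[(-.0517,.021,-.0294),(-.0517,-.021,-.0294)])])
```

```text
t 22.3 tcp [ 0.4216 -0.2292  0.235 ] xax [-0.243  0.97  -0.   ] z [ 0. -0. -1.] q [-0.24  0.16  0.68  2.04 -0.12  0.98  0.76] w 0.167 F [-0.4  0.3 -2.2] -> [-0.0014 -0.0002  0.075 ] 0.0003
196 120 256 189
side [ 234  228   53   35 1386]
top [ 265  240   75   70 3394]
side dish rim centre guess px for (.41,-.184,.036): [259.40340658 241.83153195] top [301.15513454 274.66874258]
-13 lip [[276.6, 263.5], [280.8, 287.2]]
-8 lip [[283.5, 262.6], [287.7, 286.0]]
-3 lip [[290.5, 261.5], [294.8, 284.8]]
```

View pics/s7.png

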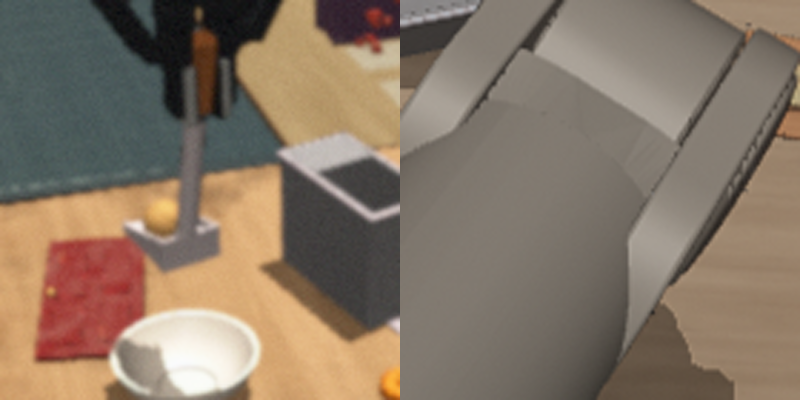

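The side view shows the ball in the bowl at (162,215), above the dish at (185,350). I'll lower it close above the rim, then draw the scoop back sharply from under the ball.

In the tool's units: 0.01 m is 0.2, 0.008 m is 0.16.

nudge_tcp --deltas '{"steps":[[0.04,0,0.1,0,0],[0.06,0,0.2,0,0],[0.06,0,0.2,0,0],[0.04,0,0.2,0,0],[0.02,0,0.2,0,0],[0,0,0.2,0,0],[0,0,0.16,0,0],[0,0,0.1,0,0],[0,0,0.04,0,0],[0,0,0,0,0],[0,0,0,0,0],[0,0,0,0,0]]}'

```text
t: 23.6
eef_pos: [0.4186, -0.219, 0.1654]
tool_rot: [0.0, 0.615, 0.788, 0.0]
contact_force: [-0.2, 0.4, -1.9]
gripper_width: 0.169
grasp_force: 119.0
```

Run:
```python
from h import *
to([.4217,-.2306,.16],-cx)
im=optics.read_camera("side");cv2.imwrite("pics/b0.png",im)
h=cv2.cvtColor(im,cv2.COLOR_BGR2HSV)
p=proj("side",[.41-.0036,-.184+.0146,.068]);print("ball exp",p)
x,y=map(int,p);print(h[y-8:y+9:4,x-12:x+13:4].tolist())
```

```text
t 23.6 tcp [ 0.4186 -0.219   0.1654] xax [-0.242  0.97  -0.   ] z [ 0.001 -0.    -1.   ] q [-0.2   0.26  0.65  2.13 -0.22  0.82  0.82] w 0.169 F [-0.2  0.4 -1.9] -> [-0.012   0.0002  0.0054] -0.0006
ball exp [255.05832232 225.02691426]
[[[2, 154, 169], [14, 124, 194], [16, 123, 212], [16, 120, 216], [8, 39, 123], [15, 38, 107], [16, 115, 220]], [[2, 148, 171], [15, 135, 198], [20, 131, 241], [19, 130, 241], [9, 35, 118], [15, 46, 110], [17, 116, 220]], [[6, 26, 238], [16, 136, 182], [17, 145, 217], [17, 147, 196], [10, 32, 119], [177, 23, 102], [11, 51, 200]], [[7, 23, 144], [11, 60, 165], [16, 144, 136], [15, 128, 131], [5, 26, 119], [6, 30, 138], [0, 26, 148]], [[5, 84, 152], [5, 26, 107], [9, 38, 156], [6, 28, 138], [175, 24, 115], [0, 25, 111], [3, 25, 113]]]
```

Ball still sits in the bowl, as expected. Now jerk back from under it.

In the tool's units: -0.05 m is -1, -0.03 m is -0.6.

nudge_tcp --deltas '{"steps":[[-1,0,0,0,0],[-1,0,0,0,0],[-1,0,0,0,0],[-0.6,0,0,0,0],[0,0,0,0,0],[0,0,0,0,0]]}'

```text
t: 24.25
eef_pos: [0.4616, -0.3936, 0.1647]
tool_rot: [-0.0, 0.616, 0.788, -0.0]
contact_force: [0.7, 1.0, -1.2]
gripper_width: 0.17
grasp_force: 118.9
```

Run:
```python
from h import *
to([.4217,-.2306,.16],-cx)
for n in("side","top"):
    im=optics.read_camera(n);cv2.imwrite(f"pics/b1{n}.png",im)
    h=cv2.cvtColor(im,cv2.COLOR_BGR2HSV)
    m=((h[...,0]>9)&(h[...,0]<25)&(h[...,1]>75)&(h[...,2]>100)).astype(np.uint8)
    c=np.zeros_like(m);p=proj(n,[.41,-.184,.036]);cv2.ellipse(c,(int(p[0]),int(p[1])),(22,22 if n=="top" else 11),0,0,360,1,-1)
    N,l,s,cc=cv2.connectedComponentsWithStats(m*c)
    for i in range(1,N):
        if s[i,4]>5:print(n,s[i],cc[i].round(1),onz(n,cc[i],.021).round(3))
```

```text
t 24.25 tcp [ 0.4616 -0.3936  0.1647] xax [-0.241  0.97   0.001] z [-0.001  0.    -1.   ] q [ 0.14  0.5   0.63  1.82 -0.35  0.94  1.17] w 0.17 F [ 0.7  1.  -1.2] -> [0.1678 0.0006 0.0048] -0.0016
side [256 246  13   7  77] [261.9 249.2] [ 0.413 -0.19   0.021]
```

nudge_tcp --deltas '{"steps":[[0,0,0,0,0],[0,0,0,0,0],[0,0,0,0,0]]}' --quiet true

```text
ok
```

Run:
```python
from h import *
print("speck",onz("top",(376.6,255),0).round(3))
im=optics.read_camera("side");a=cv2.imread("pics/side0.png")
d=np.abs(im.astype(int)-a).max(2)
h=cv2.cvtColor(im,cv2.COLOR_BGR2HSV)
m=((h[...,0]>9)&(h[...,0]<25)&(h[...,1]>60)&(d>30)).astype(np.uint8);w=np.zeros_like(m);w[215:275,225:300]=m[215:275,225:300]
N,l,s,cc=cv2.connectedComponentsWithStats(w)
for i in range(1,N):
    if s[i,4]>8:print(s[i],cc[i].round(1),onz("side",cc[i],.021).round(3))
# dish rim now vs before
for g in(a,im):
    hh=cv2.cvtColor(g,cv2.COLOR_BGR2HSV);k=np.zeros(m.shape,np.uint8);k[222:280,225:300]=((hh[...,1]<70)&(hh[...,2]>120))[222:280,225:300]
    N,l,s,cc=cv2.connectedComponentsWithStats(k);print("dish",s[1+np.argmax(s[1:,4])])
```

```text
speck [ 0.459 -0.332  0.   ]
[291 215   9   9  15] [295.1 219.3] [ 0.509 -0.106  0.021]
[255 244  15  13 145] [261.7 250.5] [ 0.412 -0.194  0.021]
dish [ 234  228   53   34 1362]
dish [ 234  228   53   36 1277]
```

The ball rests in the dish (side view (262,250)) and the dish hasn't moved. Next I'll stand the scoop on a free patch near (0.435,−0.295).

In the tool's units: 0.025 m is 0.5, 0.024 m is 0.48.

nudge_tcp --deltas '{"steps":[[0.5,-0.02,0,0,0],[0.48,-0.02,0,0,0],[0,0,0.4,0,0],[0,0,0.36,0,0],[0,0,0.1,0,0],[0,0,0,0,0]]}'

```text
t: 25.3
eef_pos: [0.4478, -0.3462, 0.1216]
tool_rot: [-0.001, 0.615, 0.788, -0.0]
contact_force: [-0.2, 0.4, -1.6]
gripper_width: 0.172
grasp_force: 118.8
```

nudge_tcp --deltas '{"steps":[[0,0,0.06,0,0],[0,0,0,0,0]]}'

```text
t: 25.5
eef_pos: [0.4484, -0.3468, 0.1194]
tool_rot: [0.0, 0.615, 0.788, 0.0]
contact_force: [-0.4, 0.2, -0.8]
gripper_width: 0.17
grasp_force: 118.8
```

nudge_tcp --deltas '{"steps":[[0,0,0.06,0,0],[0,0,0,0,0]]}'

```text
t: 25.7
eef_pos: [0.4482, -0.3464, 0.116]
tool_rot: [0.0, 0.615, 0.788, 0.0]
contact_force: [0.4, 0.4, -0.9]
gripper_width: 0.169
grasp_force: 118.8
```

In the tool's units: 0.0015 m is 0.03.

nudge_tcp --deltas '{"steps":[[0,0,0.03,0,0],[0,0,0,0,0]]}'

```text
t: 25.9
eef_pos: [0.4485, -0.3469, 0.1152]
tool_rot: [0.0, 0.616, 0.788, 0.0]
contact_force: [-0.9, 0.3, 4.0]
gripper_width: 0.168
grasp_force: 119.8
```

nudge_tcp --deltas '{"steps":[[0,0,0.03,0,0],[0,0,0,0,0]]}'

```text
t: 26.1
eef_pos: [0.4488, -0.3475, 0.115]
tool_rot: [0.001, 0.616, 0.788, 0.0]
contact_force: [-3.2, 1.6, 15.5]
gripper_width: 0.169
grasp_force: 121.6
```

nudge_tcp --deltas '{"steps":[[0,0,0.03,0,0],[0,0,0,0,0]]}'

```text
t: 26.3
eef_pos: [0.4491, -0.3482, 0.1148]
tool_rot: [0.002, 0.616, 0.788, 0.001]
contact_force: [-3.7, 2.4, 26.7]
gripper_width: 0.172
grasp_force: 123.1
```

In the tool's units: 0.002 m is 0.04, -0.0006 m is -0.012.

nudge_tcp --deltas '{"steps":[[0.04,0,-0.012,0,0],[0.04,0,-0.008,0,0],[0,0,0,0,0]]}'

```text
t: 26.6
eef_pos: [0.4483, -0.3458, 0.1153]
tool_rot: [0.003, 0.616, 0.788, -0.001]
contact_force: [-3.2, -2.2, 16.0]
gripper_width: 0.169
grasp_force: 121.0
```

nudge_tcp --deltas '{"steps":[[0.04,0,-0.008,0,0],[0.04,0,-0.008,0,0],[0,0,0,0,0]]}'

```text
t: 26.9
eef_pos: [0.4476, -0.3414, 0.1154]
tool_rot: [0.003, 0.616, 0.788, -0.0]
contact_force: [-0.1, -2.9, 9.1]
gripper_width: 0.169
grasp_force: 120.2
```

```bash
python3 -c "
from h import *
print(bot.get_obs()['torque'])"
```

```text
[-0.87544535  0.08910624 -0.04832756]
```

In the tool's units: -0.0006 m is -0.012.

nudge_tcp --deltas '{"steps":[[0,0,-0.012,0,0],[0,0,0,0,0.2],[0,0,0,0,0.3],[0,0,0,0,0.45],[0,0,0,0,0.6],[0,0,0,0,0.6],[0,0,0,0,0.6]]}' --clamp_n 20

```text
t: 27.6
eef_pos: [0.4461, -0.3385, 0.1138]
tool_rot: [-0.0, 0.615, 0.788, -0.0]
contact_force: [-0.2, 0.7, -0.6]
gripper_width: 0.6
grasp_force: 0.0
```

Run:
```python
from h import *
o,M=axes();print(o["eef_pos"],o["contact_force"],o["gripper_width"])
im=optics.read_camera("side");cv2.imwrite("pics/c.png",im);h=cv2.cvtColor(im,cv2.COLOR_BGR2HSV)
p=proj("side",o["eef_pos"]+[0,0,.019]);x,y=map(int,p)
m=((h[...,0]<14)&(h[...,1]>140)&(h[...,2]>50)).astype(np.uint8);w=np.zeros_like(m);w[y-40:y+30,x-20:x+20]=m[y-40:y+30,x-20:x+20]
N,l,s,cc=cv2.connectedComponentsWithStats(w)
print("G",p)
for i in range(1,N):
    if s[i,4]>15:print(s[i],cc[i])
for th in(-15,-10,-5):print(th,[proj("side",q).round(1).tolist() for q in scoop(th,[(0,0,.099),(0,0,.125),(0,0,.151),(.0074,0,-.019)])])
```

```text
[ 0.44612253 -0.33851018  0.11375794] [-0.21225293  0.7372022  -0.64393478] 0.6001141223538846
G [300.09257394 242.13559535]
[293 220  13  30 273] [298.6007326  234.29304029]
-15 [[298.6, 249.9], [300.7, 239.6], [302.8, 228.7], [292.3, 294.2]]
-10 [[299.1, 250.6], [300.5, 239.3], [301.9, 227.6], [295.7, 298.8]]
-5 [[299.7, 251.2], [300.3, 239.1], [301.0, 226.5], [299.2, 303.1]]
```

In the tool's units: -0.04 m is -0.8, -0.03 m is -0.6.

nudge_tcp --deltas '{"steps":[[0,0,-0.2,0,0.7],[0,0,-0.4,0,0.7],[0,0,-0.6,0,0.7],[0,0,-0.8,0,0.7],[0,0,-0.8,0,0.7],[0,0,-0.6,0,0.7],[-0.8,0,-0.4,0,0.7],[-0.8,0,0,0,0.7],[-0.8,0,0,0,0.7],[0,0,0,0,0.7],[0,0,0,0,0.7],[0,0,0,0,0.7]]}'

```text
t: 28.85
eef_pos: [0.4753, -0.4542, 0.3041]
tool_rot: [-0.0, 0.615, 0.788, 0.0]
contact_force: [0.3, -0.5, -0.2]
gripper_width: 0.704
grasp_force: 0.0
```

Run:
```python
from h import *
im=optics.read_camera("side");h=cv2.cvtColor(im,cv2.COLOR_BGR2HSV);c=cv2.imread("pics/c.png")
m=((h[...,0]<14)&(h[...,1]>140)&(h[...,2]>50)).astype(np.uint8);w=np.zeros_like(m);w[195:265,275:325]=m[195:265,275:325]
N,l,s,cc=cv2.connectedComponentsWithStats(w)
for i in range(1,N):
    if s[i,4]>15:print("grip",s[i],cc[i])
# expected grip on a scoop standing flat with its heel where set down
f=-cx;F=np.array([f[0],f[1],0]);heel=np.array([.4461,-.3385,0])+F*.0193
a=np.radians(10);up=np.array([0,0,np.cos(a)])-F*np.sin(a);X=-F*np.cos(a)-np.array([0,0,np.sin(a)])
o=heel-.0074*X+.019*up
print("exp grip bot/mid/top",[proj("side",o+z*up).round(1).tolist() for z in(.099,.125,.151)])
for n,win in(("side",(225,300,215,275)),):
    b=((h[...,0]>9)&(h[...,0]<25)&(h[...,1]>60)&(np.abs(im.astype(int)-cv2.imread("pics/side0.png")).max(2)>30)).astype(np.uint8);k=np.zeros_like(b);k[215:275,225:285]=b[215:275,225:285]
    N,l,s,cc=cv2.connectedComponentsWithStats(k);i=1+np.argmax(s[1:,4]);print("ball",s[i],cc[i])
t=optics.read_camera("top");d=(np.abs(t.astype(int)-cv2.imread("pics/top0.png")).max(2)>40)
for nm,(x0,x1,y0,y1) in dict(gear=(318,346,190,218),table=(310,350,128,168),chair=(354,380,130,166)).items():print(nm,d[y0:y1,x0:x1].mean().round(3))
```

```text
grip [293 220  14  30 280] [298.54285714 234.30714286]
exp grip bot/mid/top [[298.2, 247.8], [299.5, 236.5], [300.9, 224.6]]
ball [255 244  15  13 143] [261.78321678 250.44755245]
gear 0.0
table 0.0
chair 0.0
```

Everything checks out: the grip is where an upright scoop puts it, the ball is in the dish, and the bystanders haven't moved.

```bash
python3 -c "
from station import bot, optics
print(bot.hand_in())"
```

```text
the job is handed in; nothing more can be done
None
```

The job is handed in at about 29 s: the ball is in the white dish, the scoop stands upright on a free patch, and the gear, table and chair have not moved, though I got the ball out by drawing the scoop back sharply just above the dish instead of tipping it.

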